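# Let the torsion-spring tester back to its index on the pawl

### The arm

A 7-joint arm with a two-finger parallel gripper is mounted at the origin on the work surface. World frame = base frame: x ahead of the robot, y to its left, z up, the work surface at z = 0. Lengths are in m, angles in rad, forces in N, time in s.
With the tool pointing down it reaches from about 0.35 to 0.9 m from the base axis. Payload 8.1 kg.
Tool frame: the origin (TCP) lies midway between the tips of the shut fingers; the grasp point (between the pads) lies 19 mm behind it; z points along the fingers, y is the line along which they close (so a half turn about z gives the same grasp; the last joint's range is limited). The gripper opens to 92 mm and grips with 3 to 60 N. Pads are 19 mm wide; open, the fingers measure 130 mm over their backs; the gripper's body (75 mm by 190 mm) begins 47 mm behind the grasp point.
Start: joints at [-1.273, 0.434, 0.025, 1.573, -0.012, 1.134, -0.075], TCP at [0.244, 0.575, 0.227] pointing down, gripper open.
Joint ranges: [-2.62, 2.62], [-0.44, 2.09], [-1.27, 1.32], [0.08, 2.57], [-1.32, 4.46], [0.12, 2], [-2.74, 2.74]. Speed limits (rad/s): [2.22, 2.22, 3.01, 3.01, 3.14, 3.14, 3.14].

### API

Orientations are given as a rotation vector (axis times angle).
In Python, from cell import arm gives the robot as it stands.
- The arm moves only by the tool carry_out, never from a script. Its arguments are lists of equal length, an entry for each row: "claw": the finger opening in cm, from 0 to 9.18; "delta_pos": the shift along the tool's x, y, z in cm, a list of three; "angular": the turn, a rotation vector about the tool's x, y, z in rad, a list of three. In form: {"claw": [claw, ...], "delta_pos": [[dx, dy, dz], ...], "angular": [[ax, ay, az], ...]}. A call has 1 to 20 rows; each row shifts and turns the commanded pose from where the row before left it, along the tool's axes as they then stand; what a row does not reach is not made up. A row lasts 1/10 s, in which the tool goes at most 50 mm and 8.59 degrees, less where a joint would pass 70% of its speed; a pose out of reach is approached as far as the arm can. A call with a gripper value outside its range is refused whole. The fingers move at their own pace and stop on an object; "force" is the grip in N (left out, the last holds). Time passes only in rows, so rows that do not move let the fingers close. It gives the time, the measured TCP pose, the force, the opening and the grip force at its end, in the units of the state.
- arm.observe(): the state, without advancing time (a new reading comes with each control period).
- arm.get_image(name): name is "side" or "top"; returns a dict with "frame" (384x512x3 uint8, red, green, blue), "mtx" (3x3 intrinsics, pixels), "dist" ([k1, k2, p1, p2, k3] as OpenCV has them; the pictures are not rectified), "T" (4x4, takes a point from camera to world coordinates). Camera axes: x right, y down, z forward; pixel columns grow to the right and rows downward; lengths in m; the calibration is good to about 2 mm. A picture is of the moment at which its call begins. There is no depth.
- arm.sign_off(): hands the job in; it is judged then, once.
Trained networks look in a picture, given as the dict that the camera call returned (one of the last four; its "shot" number tells which), for a name from the list of things; names that differ only in an ending like _2 or _b are one class to them, and where a whole thing is asked for, a point or a joint stands for the part that bears it (a point fixed in the world has none). Each returns a list of dicts, best first, with "conf" (0 to 1); they miss things now and then, are a little off and sometimes report something else, mostly with a low value. They report only what shows in the picture. A call takes as long as a camera call.
- arm.look_for(label, picture): "centre" ([column, row] as shares, 0 to 1, of the picture: columns of its width, rows of its height, amid what is visible of it).
- arm.trace(label, picture): "region" (384x512 bool, what is visible of it) and "centre" ([column, row] as shares, 0 to 1, of the picture: columns of its width, rows of its height, amid what is visible of it).
- arm.place_of(label, picture): "centre" ([column, row] as shares, 0 to 1, of the picture: columns of its width, rows of its height: a listed point, or the origin of a listed thing).
The state is a dict: "clock": time; "joints": joint angles; "dq": joint speeds; "joint_efforts": joint torques, N m; "position": TCP position; "ee_rot": TCP orientation; "force": force on the tool from outside, world axes, zero at the start; "ft_torque": the same for the moment, N m; "width": opening from 0.0 (shut) to 1.0 (fully open); "gripper_force": force on a finger pad.
Only numpy, scipy, OpenCV 4.12 (cv2) and the standard library are available. Lean on these libraries where they do the work, as an engineer would, in place of code of your own. Each camera call takes 0.05 s, during which the arm holds its last target. There are 200 camera calls.

### The job

The torsion-spring tester on the bench has been wound on past its index. Press the thumb-piece on the pawl's tail gently, by feel, just far enough to lift the pawl clear of the ratchet wheel without forcing it against its stop, hold it while the drum creeps back, and let the pawl drop in time to catch the drum with its raised rib right under the pointer. The rib must not run past the pointer, and everything else on the bench stays where it is.

Things in the scene. Friction and masses are not known exactly. Their poses are not given: they have to be found in the camera images.
- tester: Hand-wound torsion-spring tester, bolted down; base plate 235 x 260 mm. Origin at bench height straight below the drum shaft, which runs along its own y, 80 mm up; x points to the pointer post (away from the robot at yaw 0), z up. Parts by y in mm: silver torque head -137 to -67, 148 high; drum 0 to 35; side plate 40 to 52, 137 high; ratchet wheel 57 to 69; black damper can 74 to 109, 107 high
- drum (a joint): Turn of drum and ratchet wheel, rad. 0 = index rib right under the pointer; positive = wound on, the rib that angle further round towards tester +x. The sprung specimen always drives it to lower values, 0.4 N m at 2.6 and 0.15 at 0; a damper holds it to a creep of 0.5 rad/s at 2.6, 0.2 rad/s near 0. Starts wound on by 2 to 5 teeth and settles back onto the pawl in the first 2 s
- wheel_hub (a point): Centre of the steel ratchet wheel (tester y = 63 mm): 12 saw teeth, tip radius 45 mm, 9 mm deep. The pawl, when down, catches the drum at every twelfth of a turn of joint drum: 0, 0.52, 1.05, 1.57 and so on, and -0.52. A pawl let down while the drum creeps between 0.45 and 0.05 catches it at 0
- pawl_pin (a point): Pivot pin of the pawl (tester x = -66, y = 63, z = 126 mm), a dark steel rocker 10 mm thick in line with the wheel. Its nose sits in the teeth 63 mm to the +x side; its cranked tail reaches 74 mm to -x and carries the thumb-piece. Pushing the tail down lifts the nose; let go, a spring drops the pawl at once
- thumb_axis (a point): Point fixed to the tester (x = -128, y = 63, z = 116 mm) on the upright axis of the thumb-piece: a knurled round steel head, 22 mm across, 9 mm thick, flat top, on a threaded stem in the pawl's tail. Users screw it to suit, so its height is different every time and not measured: with the pawl down its top is 0 to 20 mm above this point
- stop_pin (a point): Stop pin under the tail. The loaded tooth grips the nose: drawing it out takes 6 to 10 N on the thumb-piece. The tooth lets go after 6 to 7 mm of thumb-piece travel, the nose is quite clear at 8 mm, and 1 to 3 N then hold it up; at 10 mm the tail is hard against this pin, a rigid stop. The tester's parts must not be pushed with more than 20 N
- index_rib (a point): Top of the raised index rib, a black steel bar 9 mm wide and 33 mm long across the rim of the aluminium drum (radius 50 mm, engraved scale), standing 6.5 mm proud; it turns with the drum, 56.5 mm from its axis
- pointer (a point): Tip of the fixed pointer, on an aluminium arm 147 mm high that comes over the drum's top from a post at the tester's +x side (x = 72, y = 17.5 mm)
- jar_a: closed amber glass sample jar with a white cap, 54 mm across, 70 mm tall; origin under its centre; bystander
- jar_b: a second jar like jar_a; bystander
- bung: tapered tan rubber bung, 38 mm across, 32 mm tall; origin under its centre; bystander
- probe: bare aluminium cylinder probe standing on end, 20 mm across, 85 mm tall; origin under its centre; bystander
- weight: brass 500 g weight with a neck and knob, 44 mm across, 62 mm tall; origin under its centre; bystander
- tommy_bar: steel tommy bar with a black grip, lying on the bench, about 150 mm long and 14 mm high, in front of the tester's base; origin near the middle of its underside, its y axis along it; bystander
- driver: screwdriver lying on the bench, its x axis along it; bystander

How it is judged:
By the outcome, as a careful person would: the job done as asked, in the order asked, and still so for the second after the job is handed in, with the robot touching nothing.
It also fails if it takes over 51 s, if anything falls off the work surface, if the arm or the gripper's body presses on something with over 40 N, if the wrist force passes 120 N, or if a joint passes its speed limit or range.

## Working session

There is one attempt and no reset: what is moved stays moved. The work goes in short steps, Python scripts to look and compute and a tool call to move; the robot and the scene stay as the last step left them, time stands still between calls to the robot, and variables do not carry over. Pictures are saved under pics/ and viewed, at most 10 in all, crops included, and the job is handed in when it is done.

Besides the shell and the picture viewer there is one more tool, called as name(argument=value, ...) on one line, values as JSON. carry_out: Moves the arm, as the interface text tells. Its arguments: {"type":"object","properties":{"claw":{"type":"array","items":{"type":"number"}},"delta_pos":{"type":"array","items":{"type":"array","items":{"type":"number"}}},"angular":{"type":"array","items":{"type":"array","items":{"type":"number"}}},"force":{"type":"number"}},"required":["claw","delta_pos","angular"]}

```bash
mkdir -p pics; ls
cat > h.py <<'E'
import numpy as np, cv2
from cell import arm
from scipy.spatial.transform import Rotation as R
def px(p,c): return np.array([c[0]*512,c[1]*384])
def ray(p,uv):
    n=cv2.undistortPoints(np.array([[uv]],float),p["mtx"],np.array(p["dist"],float))[0,0]
    T=np.array(p["T"]); d=T[:3,:3]@[n[0],n[1],1]; return T[:3,3],d/np.linalg.norm(d)
def tri(r):
    A=sum(np.eye(3)-np.outer(d,d) for o,d in r); b=sum((np.eye(3)-np.outer(d,d))@o for o,d in r)
    x=np.linalg.solve(A,b); return x,[np.linalg.norm(np.cross(x-o,d)) for o,d in r]
def proj(p,X):
    T=np.linalg.inv(np.array(p["T"])); X=np.atleast_2d(X)@T[:3,:3].T+T[:3,3]
    return cv2.projectPoints(X,np.zeros(3),np.zeros(3),p["mtx"],np.array(p["dist"],float))[0][:,0]
def save(p,n): cv2.imwrite("pics/"+n,cv2.cvtColor(p["frame"],cv2.COLOR_RGB2BGR))
E
python3 - <<'E'
from h import *
s=arm.observe(); print({k:np.round(v,3) for k,v in s.items()})
P={n:arm.get_image(n) for n in("side","top")}
for n,p in P.items(): save(p,n+"0.png"); print(n,np.round(p["T"],3).tolist())
for l in "tester wheel_hub pawl_pin thumb_axis stop_pin index_rib pointer jar_a bung probe weight tommy_bar driver".split():
    q={}
    for n,p in P.items():
        r=arm.place_of(l,p); q[n]=[(np.round(px(p,a["centre"])).tolist(),round(a["conf"],2)) for a in r[:2]]
        q[n+"_"]=r
    print(l,q["side"],q["top"])
    if q["side_"] and q["top_"]:
        x,e=tri([ray(P[n],px(P[n],q[n+"_"][0]["centre"])) for n in P]); print("   ",np.round(x,3),np.round(e,4))
E
```

```text
pics
{'clock': np.float64(0.0), 'joints': array([-1.273,  0.435,  0.025,  1.574, -0.012,  1.134, -0.075]), 'dq': array([ 0.   , -0.   ,  0.   , -0.   , -0.   , -0.001,  0.001]), 'joint_efforts': array([ 2.0000e-03, -6.6783e+01,  9.8600e-01, -3.1446e+01, -6.0000e-02,
        4.3000e-02,  0.0000e+00]), 'position': array([0.244, 0.575, 0.226]), 'ee_rot': array([-6.250e-01, -3.079e+00,  2.000e-03]), 'force': array([-0.628, -0.632, -0.403]), 'ft_torque': array([-0.051, -0.056, -0.067]), 'gripper_force': np.float64(0.0), 'width': np.float64(1.001)}
side [[-0.982, -0.124, 0.142, 0.383], [-0.189, 0.595, -0.781, 0.666], [0.012, -0.794, -0.608, 0.655], [0.0, 0.0, 0.0, 1.0]]
top [[0.009, -0.979, 0.203, 0.321], [-1.0, -0.008, 0.003, -0.031], [-0.002, -0.203, -0.979, 1.059], [0.0, 0.0, 0.0, 1.0]]
tester [([193.0, 222.0], 0.9)] [([246.0, 146.0], 0.95)]
    [ 0.677 -0.012 -0.007] [0.0021 0.0021]
wheel_hub [([187.0, 215.0], 0.92)] [([217.0, 140.0], 0.64)]
    [0.659 0.063 0.087] [0.0023 0.0023]
pawl_pin [([214.0, 202.0], 0.92), ([280.0, 151.0], 0.28)] [([225.0, 157.0], 0.95)]
    [0.599 0.037 0.119]
[... 392 characters left out ...]
559 0.003 0.285] [0.066 0.066]
jar_a [([283.0, 152.0], 0.65)] [([397.0, 216.0], 0.88), ([104.0, 215.0], 0.85)]
    [ 0.478 -0.435 -0.007] [0.0001 0.0001]
bung [([307.0, 157.0], 0.65)] [([394.0, 245.0], 0.73)]
    [ 0.394 -0.421 -0.007] [0.0034 0.0034]
probe [([194.0, 379.0], 0.8)] [([101.0, 191.0], 0.58)]
    [ 0.54   0.396 -0.004] [0.0027 0.0027]
weight [([258.0, 148.0], 0.67)] [([392.0, 182.0], 0.73)]
    [ 0.569 -0.423  0.008] [0.0036 0.0036]
tommy_bar [([255.0, 218.0], 0.43), ([190.0, 222.0], 0.19)] [([269.0, 207.0], 0.66)]
    [ 0.508 -0.078 -0.021] [0.0052 0.0052]
driver [([279.0, 338.0], 0.97)] [([136.0, 246.0], 0.82), ([228.0, 167.0], 0.65)]
    [ 0.392  0.286 -0.002] [0.0041 0.0041]
```

Run:
```python
import cv2,numpy as np
a=cv2.imread("pics/side0.png")[140:270,110:310];b=cv2.imread("pics/top0.png")[80:230,170:320]
a=cv2.resize(a,(800,520),interpolation=2);cv2.imwrite("pics/sc.png",a)
cv2.imwrite("pics/tc.png",cv2.resize(b,(600,600),interpolation=2))
```

```text
(no output)
```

View pics/sc.png

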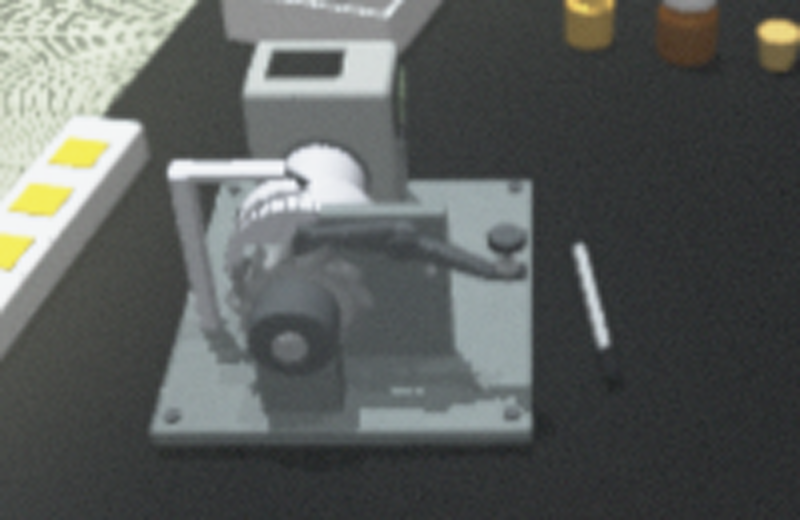

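View pics/tc.png

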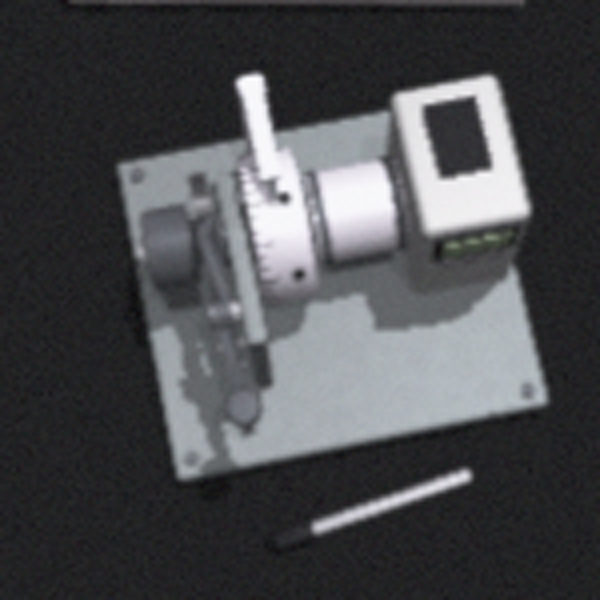

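View pics/side0.png

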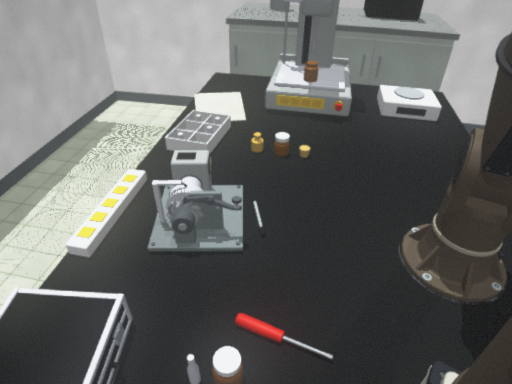

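```bash
cat >> h.py <<'E'
PT={"tester":(0,0,0),"wheel_hub":(0,63,80),"pawl_pin":(-66,63,126),"thumb_axis":(-128,63,116)}
def T2w(q,X):
    c,s=np.cos(q[2]),np.sin(q[2]); X=np.atleast_2d(X)/1000.
    return np.c_[q[0]+c*X[:,0]-s*X[:,1],q[1]+s*X[:,0]+c*X[:,1],X[:,2]]
E
python3 - <<'E'
from h import *
from scipy.optimize import least_squares
ob=[]
for i in range(3):
  for n in("side","top"):
    p=arm.get_image(n)
    for l in PT:
        for r in arm.place_of(l,p)[:1]:
            if r["conf"]>.5: ob.append((n,p,l,px(p,r["centre"])))
f=lambda q: np.concatenate([proj(p,T2w(q,PT[l]))[0]-u for n,p,l,u in ob])
r=least_squares(f,[.675,0,.2],loss="soft_l1"); q=r.x
print(q)
for (n,p,l,u),e in zip(ob,f(q).reshape(-1,2)): print(n,l,u.round(1),e.round(1))
np.save("q.npy",q)
th=T2w(q,[(-128,63,116),(-128,63,136)]);print(th)
for n in("side","top"):
    p=arm.get_image(n); print(n,proj(p,T2w(q,[(-128,63,116),(-128,63,136),(0,17.5,136.5)])).round(1).tolist())
    # corner check + draw
    im=cv2.cvtColor(p["frame"],cv2.COLOR_RGB2BGR)
    for X in [(-66,63,126),(-128,63,136),(0,17.5,136.5),(0,40,137),(0,52,137),(0,-67,148),(0,109,80)]:
        u=proj(p,T2w(q,X))[0]; cv2.circle(im,(int(u[0]*16),int(u[1]*16)),16,(0,0,255),-1,shift=4)
    c=im[140:270,110:310] if n=="side" else im[80:230,170:320]
    cv2.imwrite(f"pics/f_{n}.png",cv2.resize(c,None,fx=4,fy=4)[:520])
a=cv2.imread("pics/f_side.png");b=cv2.imread("pics/f_top.png")
h=np.hstack([a,b]);cv2.imwrite("pics/f.png",cv2.resize(h,None,fx=.57,fy=.57))
s=arm.observe();M=R.from_rotvec(s["ee_rot"]).as_matrix();print(M.round(3),s["position"])
print(s["clock"])
E
```

```text
[ 0.67803979 -0.00957595  0.21083748]
side tester [191.  221.6] [ 0.2 -0.8]
side wheel_hub [186.  215.3] [-0.9 -1.4]
side pawl_pin [211.4 201.7] [-0.6 -2.5]
side thumb_axis [234.4 201.9] [2.4 0.5]
top tester [245.1 146.1] [ 0.2 -1. ]
top wheel_hub [221.9 142. ] [-0.4 -2. ]
top pawl_pin [224.2 155. ] [0.7 3.4]
top thumb_axis [229.6 181.5] [0.3 1.5]
side tester [191.4 220.2] [-0.2  0.6]
side wheel_hub [183.7 213. ] [1.4 0.9]
side pawl_pin [208.5 202.3] [ 2.3 -3. ]
side thumb_axis [234.4 202.7] [ 2.4 -0.3]
top tester [245.5 147.8] [-0.3 -2.7]
top wheel_hub [221.5 141.4] [-0.  -1.4]
top pawl_pin [227.3 158.3] [-2.3  0.1]
top thumb_axis [232.  183.9] [-2.1 -0.9]
side tester [191.1 222.3] [ 0.1 -1.5]
side wheel_hub [186.3 214.9] [-1.2 -1. ]
side thumb_axis [234.1 204. ] [ 2.7 -1.6]
top tester [244.8 145.9] [ 0.5 -0.8]
top wheel_hub [223.2 140.1] [-1.7 -0.1]
top pawl_pin [226.7 154.9] [-1.8  3.5]
top thumb_axis [230.7 185.5] [-0.8 -2.5]
[[0.53968965 0.02524128 0.116     ]
 [0.53968965 0.02524128 0.136     ]]
side [[236.8, 202.4], [236.7, 195.9], [185.2, 184.5]]
top [[229.9, 183.0], [229.4, 181.1], [237.6, 129.0]]
[[-0.921  0.39   0.   ]
 [ 0.39   0.921 -0.   ]
 [-0.    -0.    -1.   ]] [0.2438673  0.57547212 0.22672624]
3.0
```

View pics/f.png

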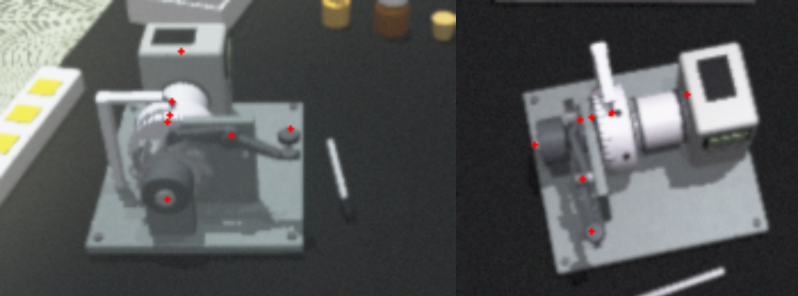

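carry_out(claw=[0, 0, 0, 0, 0, 0, 0, 0, 0, 0, 0, 0, 0, 0, 0, 0, 0, 0], delta_pos=[[0, 0, 0], [0, 0, 0], [0, 0, 0], [0, 0, 0], [0, 0, 0], [-1.4, -4.6, 0], [-1.4, -4.6, 0], [-1.4, -4.6, 0], [-1.4, -4.6, 0], [-1.4, -4.6, 0], [-1.4, -4.6, 0], [-1.4, -4.6, 0], [-1.4, -4.6, 0], [-1.4, -4.6, 0], [-1.4, -4.6, 0], [-1.4, -4.6, 0], [-1.4, -4.6, 0], [-1, -4.7, 0]], angular=[[0, 0, -0.121], [0, 0, -0.121], [0, 0, -0.121], [0, 0, -0.121], [0, 0, -0.121], [0, 0, 0], [0, 0, 0], [0, 0, 0], [0, 0, 0], [0, 0, 0], [0, 0, 0], [0, 0, 0], [0, 0, 0], [0, 0, 0], [0, 0, 0], [0, 0, 0], [0, 0, 0], [0, 0, 0]])

```text
clock: 4.8
position: [0.5406, 0.0234, 0.227]
ee_rot: [-0.321, 3.124, 0.0]
force: [0.1, 0.5, 0.1]
width: -0.001
gripper_force: 0.0
```

carry_out(claw=[0, 0, 0, 0], delta_pos=[[0, 0, 2.5], [0, 0, 2.5], [0, 0, 2.2], [0, 0, 0]], angular=[[0, 0, 0], [0, 0, 0], [0, 0, 0], [0, 0, 0]])

```text
clock: 5.2
position: [0.5377, 0.0247, 0.1523]
ee_rot: [0.319, -3.12, 0.0]
force: [-1.1, 0.8, 0.4]
width: 0.009
gripper_force: 0.0
```

Run:
```python
from h import *
s=arm.observe(); print(s["position"],s["force"])
q=np.load("q.npy");L=[]
for n in("side","top"):
    p=arm.get_image(n); 
    for l in("index_rib","pointer","thumb_axis"): print(n,l,[(px(p,r["centre"]).round(1).tolist(),round(r["conf"],2)) for r in arm.place_of(l,p)[:3]])
    print(proj(p,T2w(q,(0,17.5,136.5))), proj(p,s["position"]))
    im=cv2.cvtColor(p["frame"],cv2.COLOR_RGB2BGR)
    L.append(cv2.resize(im[130:250,130:290] if n=="side" else im[80:200,160:320],(400,300),interpolation=2) if n=="top" else cv2.resize(im[140:230,140:260],(400,300),interpolation=2))
cv2.imwrite("pics/g.png",np.hstack(L)); print(arm.observe()["clock"])
```

```text
[0.53771339 0.02472682 0.15228335] [-1.09529993  0.81164147  0.35334855]
side index_rib []
side pointer [([186.5, 186.2], 0.8)]
side thumb_axis [([235.5, 201.6], 0.64)]
[[185.16240681 184.49398609]] [[237.45643    190.40771925]]
top index_rib []
top pointer [([237.7, 129.8], 0.83)]
top thumb_axis []
[[237.55657754 128.98716563]] [[229.23164416 180.35515874]]
5.6
```

View pics/g.png

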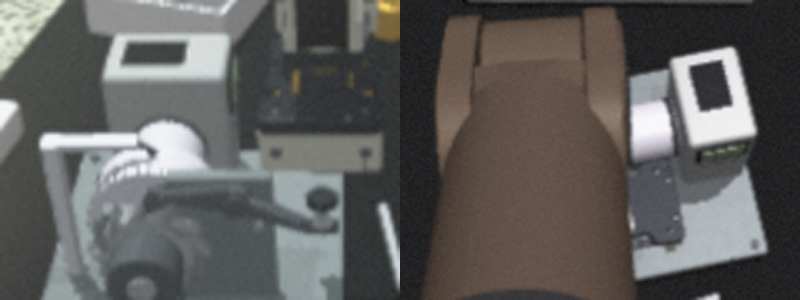

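carry_out(claw=[0, 0, 0, 0, 0], delta_pos=[[-0.2, 0, 0.5], [0, 0, 0.5], [0, 0, 0.3], [0, 0, 0], [0, 0, 0]], angular=[[0, 0, 0], [0, 0, 0], [0, 0, 0], [0, 0, 0], [0, 0, 0]])

```text
clock: 6.1
position: [0.5414, 0.0253, 0.1415]
ee_rot: [0.32, -3.125, 0.0]
force: [1.0, 0.4, 0.1]
width: 0.004
gripper_force: 0.0
```

carry_out(claw=[0, 0, 0, 0], delta_pos=[[0, 0, 0.2], [0, 0, 0.2], [0, 0, 0.2], [0, 0, 0]], angular=[[0, 0, 0], [0, 0, 0], [0, 0, 0], [0, 0, 0]])

```text
clock: 6.5
position: [0.5414, 0.0254, 0.1354]
ee_rot: [0.32, -3.125, -0.0]
force: [0.4, 0.3, 0.5]
width: 0.008
gripper_force: 0.0
```

carry_out(claw=[0, 0, 0], delta_pos=[[0, 0, 0.2], [0, 0, 0.1], [0, 0, 0]], angular=[[0, 0, 0], [0, 0, 0], [0, 0, 0]])

```text
clock: 6.8
position: [0.5414, 0.0254, 0.1326]
ee_rot: [0.32, -3.125, -0.0]
force: [-0.2, -0.2, 0.2]
width: 0.004
gripper_force: 0.0
```

carry_out(claw=[0, 0, 0], delta_pos=[[0, 0, 0.1], [0, 0, 0.1], [0, 0, 0]], angular=[[0, 0, 0], [0, 0, 0], [0, 0, 0]])

```text
clock: 7.1
position: [0.5416, 0.0254, 0.1309]
ee_rot: [-0.32, 3.125, 0.0]
force: [-1.6, -0.1, 2.0]
width: 0.005
gripper_force: 1.3
```

carry_out(claw=[0, 0], delta_pos=[[0, 0, 0.1], [0, 0, 0]], angular=[[0, 0, 0], [0, 0, 0]])

```text
clock: 7.3
position: [0.5416, 0.0254, 0.1303]
ee_rot: [-0.32, 3.125, 0.0]
force: [-2.5, 0.0, 7.1]
width: 0.007
gripper_force: 3.6
```

carry_out(claw=[0, 0], delta_pos=[[0, 0, 0.1], [0, 0, 0]], angular=[[0, 0, 0], [0, 0, 0]])

```text
clock: 7.5
position: [0.5416, 0.0254, 0.1295]
ee_rot: [-0.32, 3.125, 0.0]
force: [-2.8, 0.5, 8.7]
width: 0.004
gripper_force: 4.5
```

carry_out(claw=[0, 0, 0], delta_pos=[[0, 0, 0.1], [0, 0, 0.1], [0, 0, 0]], angular=[[0, 0, 0], [0, 0, 0], [0, 0, 0]])

```text
clock: 7.8
position: [0.5416, 0.0254, 0.1274]
ee_rot: [-0.32, 3.125, 0.0]
force: [-2.9, 0.1, 8.4]
width: 0.008
gripper_force: 4.3
```

carry_out(claw=[0, 0, 0], delta_pos=[[0, 0, 0.1], [0, 0, 0.1], [0, 0, 0]], angular=[[0, 0, 0], [0, 0, 0], [0, 0, 0]])

```text
clock: 8.1
position: [0.5417, 0.0254, 0.1252]
ee_rot: [-0.32, 3.125, 0.0]
force: [-1.8, -0.1, 4.4]
width: 0.006
gripper_force: 2.7
```

Run:
```python
from h import *
p=arm.get_image("side"); np.save("ref.npy",p["frame"]); save(p,"ref.png")
s=arm.observe(); print(s["clock"],s["position"],s["force"])
```

```text
8.15 [0.54166842 0.02537229 0.1251599 ] [-1.72730116 -0.05707214  5.18785212]
```

carry_out(claw=[0, 0, 0], delta_pos=[[0, 0, 0.12], [0, 0, 0.12], [0, 0, 0]], angular=[[0, 0, 0], [0, 0, 0], [0, 0, 0]])

```text
clock: 8.45
position: [0.5417, 0.0254, 0.1222]
ee_rot: [-0.32, 3.125, 0.0]
force: [0.4, 0.3, 3.1]
width: -0.0
gripper_force: 1.0
```

```bash
cat > look.py <<'E'
from h import *
import sys
ref=np.load("ref.npy").astype(float)
for i in range(int(sys.argv[1])):
    p=arm.get_image("side"); s=arm.observe()
    d=np.abs(cv2.GaussianBlur(p["frame"]-ref,(0,0),1)).max(2)[165:225,150:205]
    print(round(s["clock"],2),s["position"][2].round(4),s["force"].round(1),"diff",(d>15).sum(),[(px(p,r["centre"]).round(1).tolist(),round(r["conf"],2)) for r in arm.place_of("index_rib",p)[:2]])
np.save(f"l{s['clock']:.2f}.npy",p["frame"])
E
python3 look.py 2
```

```text
8.5 0.1223 [0.  1.2 2.3] diff 94 []
8.6 0.1223 [0.2 0.5 2.5] diff 118 []
```

```bash
python3 - <<'E'
from h import *
q=np.load("q.npy"); p=arm.get_image("side")
for t in [0,.2,.3,.4,.52,.8,1.05,1.4]: print(t,proj(p,T2w(q,[(56.5*np.sin(t),y,80+56.5*np.cos(t)) for y in(1,17.5,34)])).round(1).tolist())
E
python3 look.py 7
python3 - <<'E'
from h import *
import glob
fs=["ref.npy"]+sorted(glob.glob("l*.npy"),key=lambda s:float(s[1:-4]))[-1:]
cv2.imwrite("pics/m.png",np.hstack([cv2.resize(np.load(f)[165:225,145:205][:,:,::-1],(400,400),interpolation=2) for f in fs]))
E
```

```text
0 [[186.0, 180.6], [185.2, 184.5], [184.3, 188.5]]
0.2 [[181.6, 181.0], [180.7, 184.9], [179.7, 188.9]]
0.3 [[179.5, 181.4], [178.5, 185.3], [177.5, 189.4]]
0.4 [[177.5, 182.1], [176.5, 186.0], [175.5, 190.0]]
0.52 [[175.2, 183.0], [174.2, 186.9], [173.1, 191.0]]
0.8 [[170.8, 186.1], [169.7, 190.1], [168.6, 194.1]]
1.05 [[168.0, 189.7], [166.9, 193.6], [165.8, 197.7]]
1.4 [[166.4, 195.4], [165.3, 199.4], [164.1, 203.5]]
8.75 0.1224 [ 0.8 -0.6  1.9] diff 138 [([213.3, 201.7], 0.28)]
8.85 0.1224 [0.7 0.5 2.9] diff 148 [([228.3, 377.0], 0.51)]
8.95 0.1224 [0.7 0.7 2.1] diff 150 []
9.05 0.1224 [0.7 0.4 2.2] diff 140 []
9.15 0.1224 [0.4 0.5 2.1] diff 138 [([170.5, 214.8], 0.6)]
9.25 0.1224 [ 0.2 -0.7  2.5] diff 128 [([168.7, 212.7], 0.88)]
9.35 0.1224 [ 0.6 -0.   2.1] diff 138 [([168.9, 212.1], 0.69)]
```

View pics/m.png

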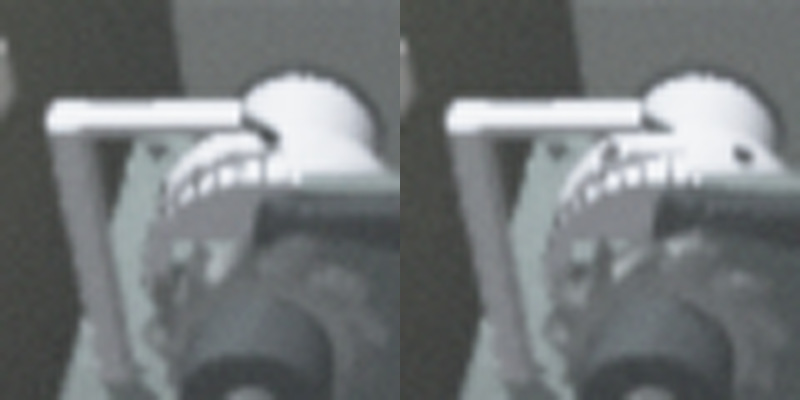

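```bash
cat > look.py <<'E'
from h import *
import sys
q=np.load("q.npy"); ts=np.arange(-.5,2.8,.02); pr=None
for i in range(int(sys.argv[1])):
    p=arm.get_image("side"); s=arm.observe()
    if pr is None: pr=proj(p,T2w(q,[(56.5*np.sin(t),17.5,80+56.5*np.cos(t)) for t in ts]))
    o=[]
    for r in arm.place_of("index_rib",p)[:2]:
        u=px(p,r["centre"]); d=np.linalg.norm(pr-u,axis=1); j=d.argmin(); o.append((u.round(1).tolist(),round(r["conf"],2),round(ts[j],2),d[j].round(1)))
    print(round(s["clock"],2),s["position"][2].round(4),s["force"][2].round(1),o)
np.save(f"l{s['clock']:.2f}.npy",p["frame"])
E
python3 look.py 9
```

```text
9.45 0.1224 2.8 [([167.5, 211.6], 0.75, np.float64(2.06), np.float64(2.4)), ([225.7, 376.5], 0.72, np.float64(2.78), np.float64(164.8))]
9.55 0.1224 2.5 [([169.5, 209.8], 0.86, np.float64(2.06), np.float64(0.3))]
9.65 0.1224 1.4 [([168.3, 208.9], 0.77, np.float64(1.98), np.float64(0.2))]
9.75 0.1223 1.8 [([169.0, 209.6], 0.8, np.float64(2.02), np.float64(0.1)), ([194.1, 378.3], 0.6, np.float64(2.78), np.float64(161.1))]
9.85 0.1224 1.8 [([167.2, 209.3], 0.72, np.float64(1.96), np.float64(1.2))]
9.95 0.1224 2.4 [([165.9, 208.0], 0.81, np.float64(1.86), np.float64(1.6))]
10.05 0.1223 1.6 [([164.7, 207.7], 0.58, np.float64(1.82), np.float64(2.5))]
10.15 0.1224 1.4 [([167.2, 207.7], 0.63, np.float64(1.88), np.float64(0.4))]
10.25 0.1224 2.2 [([167.3, 205.4], 0.66, np.float64(1.78), np.float64(0.8))]
```

carry_out(claw=[0, 0, 0, 0, 0, 0, 0, 0, 0, 0, 0, 0, 0, 0, 0, 0, 0, 0, 0, 0], delta_pos=[[0, 0, 0], [0, 0, 0], [0, 0, 0], [0, 0, 0], [0, 0, 0], [0, 0, 0], [0, 0, 0], [0, 0, 0], [0, 0, 0], [0, 0, 0], [0, 0, 0], [0, 0, 0], [0, 0, 0], [0, 0, 0], [0, 0, 0], [0, 0, 0], [0, 0, 0], [0, 0, 0], [0, 0, 0], [0, 0, 0]], angular=[[0, 0, 0], [0, 0, 0], [0, 0, 0], [0, 0, 0], [0, 0, 0], [0, 0, 0], [0, 0, 0], [0, 0, 0], [0, 0, 0], [0, 0, 0], [0, 0, 0], [0, 0, 0], [0, 0, 0], [0, 0, 0], [0, 0, 0], [0, 0, 0], [0, 0, 0], [0, 0, 0], [0, 0, 0], [0, 0, 0]])

```text
clock: 12.3
position: [0.5415, 0.0254, 0.1223]
ee_rot: [0.32, -3.125, -0.0]
force: [2.0, -0.0, 3.0]
width: 0.005
gripper_force: 1.0
```

```bash
python3 look.py 6
```

```text
12.35 0.1223 2.5 [([169.2, 194.0], 0.57, np.float64(1.0), np.float64(2.2))]
12.45 0.1223 2.5 []
12.55 0.1223 2.5 [([170.8, 192.1], 0.63, np.float64(0.84), np.float64(2.3)), ([236.1, 200.9], 0.51, np.float64(-0.5), np.float64(42.2))]
12.65 0.1223 1.9 [([170.5, 190.9], 0.89, np.float64(0.8), np.float64(1.2)), ([278.7, 153.6], 0.6, np.float64(-0.5), np.float64(88.7))]
12.75 0.1223 2.4 [([170.3, 194.0], 0.56, np.float64(0.96), np.float64(3.1))]
12.85 0.1223 0.8 [([170.0, 194.8], 0.72, np.float64(1.02), np.float64(3.3)), ([226.0, 378.0], 0.54, np.float64(2.78), np.float64(166.3))]
```

carry_out(claw=[0, 0, 0, 0, 0, 0, 0, 0], delta_pos=[[0, 0, 0], [0, 0, 0], [0, 0, 0], [0, 0, 0], [0, 0, 0], [0, 0, 0], [0, 0, 0], [0, 0, 0]], angular=[[0, 0, 0], [0, 0, 0], [0, 0, 0], [0, 0, 0], [0, 0, 0], [0, 0, 0], [0, 0, 0], [0, 0, 0]])

```text
clock: 13.7
position: [0.5415, 0.0254, 0.1223]
ee_rot: [-0.32, 3.125, 0.0]
force: [1.2, 0.9, 1.7]
width: 0.001
gripper_force: 1.0
```

```bash
python3 look.py 4;  python3 - <<'E'
from h import *
import glob
fs=sorted(glob.glob("l*.npy"),key=lambda s:float(s[1:-4]))[-2:]
cv2.imwrite("pics/m2.png",np.hstack([cv2.resize(np.load(f)[165:225,145:205][:,:,::-1],(400,400),interpolation=2) for f in fs]))
E
```

```text
13.75 0.1223 2.2 [([176.4, 188.8], 0.79, np.float64(0.46), np.float64(2.6)), ([281.9, 340.0], 0.62, np.float64(2.78), np.float64(158.0))]
13.85 0.1223 1.7 [([175.8, 187.3], 0.67, np.float64(0.46), np.float64(1.0))]
13.95 0.1223 2.5 [([177.1, 187.6], 0.94, np.float64(0.4), np.float64(1.7))]
14.05 0.1223 2.1 [([176.0, 185.4], 0.6, np.float64(0.42), np.float64(0.7))]
```

View pics/m2.png

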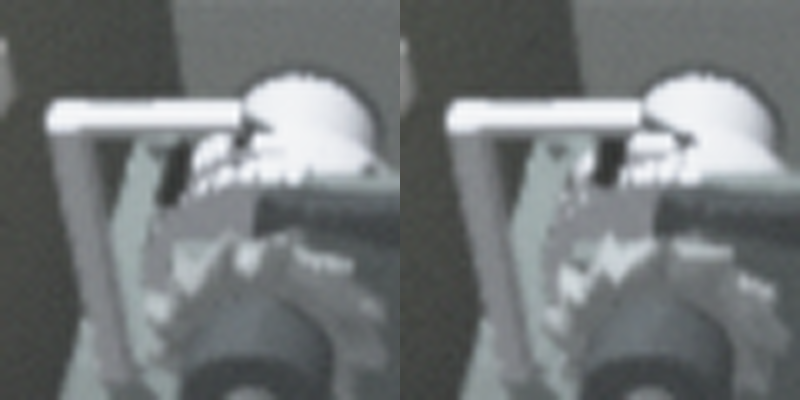

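```bash
python3 look.py 5
```

```text
14.15 0.1223 3.0 [([178.0, 186.2], 0.73, np.float64(0.34), np.float64(0.7))]
14.25 0.1223 2.3 [([178.7, 187.8], 0.83, np.float64(0.32), np.float64(2.4)), ([191.1, 223.1], 0.74, np.float64(2.78), np.float64(10.6))]
14.35 0.1223 2.1 [([179.9, 188.6], 0.94, np.float64(0.28), np.float64(3.5))]
14.45 0.1223 1.0 [([179.2, 184.9], 0.56, np.float64(0.26), np.float64(0.3))]
14.55 0.1223 3.4 [([178.7, 185.2], 0.92, np.float64(0.3), np.float64(0.2))]
```

carry_out(claw=[0, 0, 0, 0], delta_pos=[[0, 0, -3], [0, 0, -3], [0, 0, -3], [0, 0, -1]], angular=[[0, 0, 0], [0, 0, 0], [0, 0, 0], [0, 0, 0]])

```text
clock: 15.0
position: [0.5422, 0.0254, 0.2248]
ee_rot: [-0.32, 3.123, 0.0]
force: [0.4, 0.2, 0.7]
width: 0.009
gripper_force: 0.0
```

carry_out(claw=[0, 0, 0, 0, 0, 0, 0, 0, 0, 0, 0, 0, 0, 0, 0, 0, 0, 0, 0, 0], delta_pos=[[1.5, 3, 0], [1.5, 3, 0], [1.5, 3, 0], [1.5, 3, 0], [1.5, 3, 0], [1.5, 3, 0], [1.5, 3, 0], [0, 0, 0], [0, 0, 0], [0, 0, 0], [0, 0, 0], [0, 0, 0], [0, 0, 0], [0, 0, 0], [0, 0, 0], [0, 0, 0], [0, 0, 0], [0, 0, 0], [0, 0, 0], [0, 0, 0]], angular=[[0, 0, 0], [0, 0, 0], [0, 0, 0], [0, 0, 0], [0, 0, 0], [0, 0, 0], [0, 0, 0], [0, 0, 0], [0, 0, 0], [0, 0, 0], [0, 0, 0], [0, 0, 0], [0, 0, 0], [0, 0, 0], [0, 0, 0], [0, 0, 0], [0, 0, 0], [0, 0, 0], [0, 0, 0], [0, 0, 0]])

```text
clock: 17.0
position: [0.3962, 0.2098, 0.2223]
ee_rot: [-0.32, 3.125, 0.0]
force: [-1.2, 0.4, 0.1]
width: 0.005
gripper_force: 0.0
```

```bash
python3 look.py 4
python3 - <<'E'
from h import *
q=np.load("q.npy"); p=arm.get_image("top"); print([(px(p,r["centre"]).round(1).tolist(),r["conf"]) for l in("index_rib","pointer") for r in arm.place_of(l,p)[:1]])
for t in(-.52,0,.52): print(t,proj(p,T2w(q,(56.5*np.sin(t),17.5,80+56.5*np.cos(t)))))
import glob
f=sorted(glob.glob("l*.npy"),key=lambda s:float(s[1:-4]))[-1]
cv2.imwrite("pics/end.png",np.hstack([cv2.resize(a,(400,400),interpolation=2) for a in(np.load(f)[165:225,145:205][:,:,::-1],p["frame"][90:190,190:290][:,:,::-1])]))
s=arm.observe();print(s["clock"],s["position"],s["force"])
E
```

```text
17.05 0.2223 -0.9 [([186.9, 187.2], 0.76, np.float64(-0.08), np.float64(2.7)), ([234.6, 201.3], 0.15, np.float64(-0.5), np.float64(40.9))]
17.15 0.2223 -0.2 [([184.8, 186.2], 0.83, np.float64(0.02), np.float64(1.7)), ([234.6, 200.3], 0.74, np.float64(-0.5), np.float64(40.6))]
17.25 0.2223 0.3 [([186.1, 187.1], 0.8, np.float64(-0.04), np.float64(2.6))]
17.35 0.2223 0.1 [([186.6, 185.2], 0.96, np.float64(-0.06), np.float64(0.7))]
[([237.7, 130.5], 0.76), ([239.3, 128.4], 0.69)]
-0.52 [[239.81583489 140.36457484]]
0 [[237.55657754 128.98716563]]
0.52 [[235.53348122 119.87702676]]
17.55 [0.3961558  0.20976622 0.22233781] [-0.09743638 -0.15537452 -0.20596638]
```

View pics/end.png

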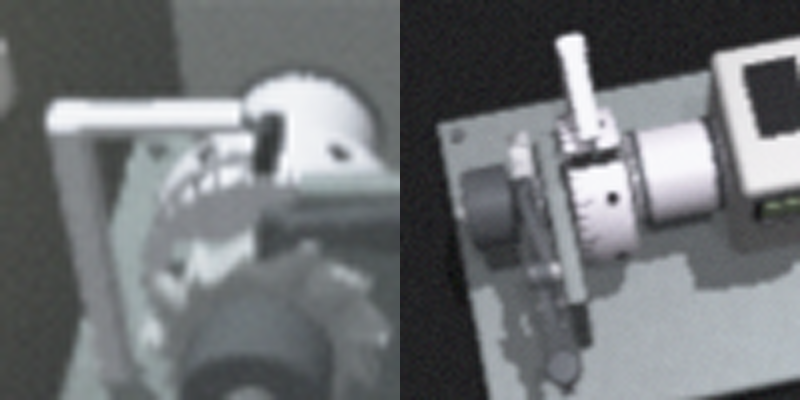

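```bash
python3 look.py 8; python3 -c "
from h import *
print(arm.sign_off())"
```

```text
17.6 0.2223 -0.7 [([186.1, 186.2], 0.89, np.float64(-0.04), np.float64(1.7))]
17.7 0.2223 -0.0 []
17.8 0.2223 0.0 [([186.5, 188.4], 0.73, np.float64(-0.06), np.float64(3.9))]
17.9 0.2223 0.8 []
18.0 0.2223 1.4 [([188.7, 187.4], 0.69, np.float64(-0.18), np.float64(2.7))]
18.1 0.2223 0.2 [([186.4, 187.1], 0.98, np.float64(-0.06), np.float64(2.6))]
18.2 0.2223 -0.6 [([185.0, 186.9], 0.56, np.float64(0.0), np.float64(2.4))]
18.3 0.2223 -0.0 [([186.1, 187.3], 0.86, np.float64(-0.04), np.float64(2.8))]
the job is handed in; nothing more can be done
None
```

The pawl was lifted clear (peak force read 8.7 N, short of its stop), held while the drum crept back, and dropped to catch it with the rib right under the pointer in both camera views; the rib held still there for over a second, and I handed the job in at about 18.3 s.

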